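# Close and pin a split casting mould, and keep it squeezed shut

## Robot

A 7-joint arm with a two-finger parallel gripper is mounted at the origin on a cart in front of the work surface, level with it; the furniture and walls round the work are solid. World frame = base frame: x ahead of the robot, y to its left, z up, the work surface at z = 0. Lengths are in mm, angles in rad, forces in N, time in s.
With the tool pointing down it reaches from about 400 to 850 mm from the base axis. Payload 4.5 kg.
Tool frame: the origin (TCP) lies midway between the tips of the shut fingers; the grasp point (between the pads) lies 19 mm behind it; z points along the fingers, y is the line along which they close (so a half turn about z gives the same grasp; the last joint's range is limited). The gripper opens to 88 mm and grips with 3 to 60 N. Pads are 18 mm wide; open, the fingers measure 123 mm over their backs; the gripper's body (75 mm by 187 mm) begins 45 mm behind the grasp point.
Start: joints at [1.293, 0.689, -0.195, 1.565, 0.157, 0.902, -0.215], TCP at [191.762, -594.879, 238.743] pointing down, gripper open.
Joint ranges: [-3.01, 3.01], [-0.46, 2.08], [-1.47, 1.51], [0.13, 2.56], [-1, 4.14], [0.04, 2.09], [-2.66, 2.66]. Speed limits (rad/s): [2.57, 2.57, 3.14, 3.14, 3.14, 3.14, 3.14].

## Interface

Orientations are given as a rotation vector (axis times angle).
In Python, from rig import ctrl gives the robot as it stands. The module is installed in compiled form; this text tells all that it offers.
- The arm moves only by the tool step_arm, never from a script. Its argument "rows" is a list of rows, each an object of numbers: "dx", "dy", "dz": the shift along the tool's x, y, z in units of 50 mm (1.0 is 50 mm); "twist": the turn about the tool's z in units of 6 degrees (1.0 is 6 degrees). In form: [{"dx": .., "dy": .., "dz": .., "twist": ..}, ...]. A call has 1 to 20 rows; each row shifts and turns the commanded pose from where the row before left it, along the tool's axes as they then stand; what a row does not reach is not made up. A row lasts 1/10 s, in which the tool goes at most 50 mm and 8.59 degrees, less where a joint would pass 70% of its speed; a pose out of reach is approached as far as the arm can. A call is refused whole if a number of a shift passes 1 or a number of a turn 1, either way. A call with a gripper value outside its range is refused whole. "jaw" is the finger opening in mm, from 0 to 88.1, set as the call begins (left out, the last holds). The fingers move at their own pace and stop on an object; the grip force is fixed at half the most. Time passes only in rows, so rows that do not move let the fingers close. It gives the time, the measured TCP pose, the force, the opening and the grip force at its end, in the units of the state.
- ctrl.sense(): the state, without advancing time (a new reading comes with each control period).
- ctrl.capture(name): name is "scene" or "top" or "wrist"; returns (picture, depth): 384x512x3 uint8, blue, green, red; 384x512 float32, mm along the optical axis (not along the pixel's ray), 0 where there is no reading.
- ctrl.camera_info(name): a dict with "vfov" (degrees; the focal length in pixels is half the picture's height over the tangent of half this angle, whatever the lens; pixels are square), "cx", "cy" (the principal point, pixels), "R" (3x3) and "t" (3): a world point X has camera coordinates R X + t; the wrist camera has in their place "T_tool_cam" (4x4, takes a point from camera to tool coordinates, whose origin is the TCP and whose axes are the flange's). Camera axes: x right, y down, z forward; pixel columns grow to the right and rows downward; lengths in mm; the calibration is good to about 2 mm. A picture is of the moment at which its call begins: read the wrist's pose just before it. camera_info takes no time and is no camera call.
- ctrl.hand_in(): hands the job in; it is judged then, once.
The state is a dict: "time": time; "joint_pos": joint angles; "joint_velocities": joint speeds; "joint_efforts": joint torques, N m; "ee_pos": TCP position; "orientation": TCP orientation; "contact_force": force on the tool from outside, world axes, zero at the start; "ft_torque": the same for the moment, N m; "grip_width": opening from 0.0 (shut) to 1.0 (fully open); "grasp_force": force on a finger pad.
Only numpy, scipy, OpenCV 4.12 (cv2) and the standard library are available. Lean on these libraries where they do the work, as an engineer would, in place of code of your own. Each camera call takes 0.05 s, during which the arm holds its last target. There are 200 camera calls.

## Task

Get the little split mould ready for pouring a resin specimen: raise its push-out lever fully so that the push-out rod draws back out of the way, then swing the near half fully shut against the far half, and take the knurled lock pin out of the wooden block and push it right home down through the three aligned lugs. Then take hold of the two closed halves from above between the fingers (there is room just beside the pin), squeeze them firmly together and finish holding them so, because the seam would weep if you let go. Leave the slim punch and the other things on the bench where they are.

Things in the scene. Friction and masses are not known exactly. Their poses are not given: they have to be found in the camera images.
- mould: aluminium split mould fixed on the bench; its base plate is 14 mm thick. Origin at bench height on the seam; x points from the near to the far half (away from the robot), y along the seam, z up. Pin hole at y = -66 mm, hinge at y = +56 mm. Each half: block 20 mm thick, y = -50 to 40 mm, top 64 mm above the bench. Lever bracket behind the far half: x = 20 to 56, y = -2 to 26, z to 84 mm
- far_half: the fixed far half of the mould, x = 0 to 20 mm of the mould frame (origin and axes as mould), with the top and bottom pin lugs
- swing_half: the hinged near half with the middle pin lug; origin on the hinge axis at bench height; shut, its axes are those of the mould. In its own frame the seam face is x = 0, the outer face x = -20 mm, the block runs from y = -16 to -106 mm, the lug on to y = -138 mm; z = 16 to 64 mm
- swing_hinge (a point): a point on the upright hinge axis of the near half, 40 mm above the bench
- swing_push (a point): point on the outer flat face of the near half, 90 mm from the hinge axis along the half and 40 mm above the bench, a good place to push it shut; its x axis points into the face, square to it
- near_hinge (a joint): opening angle of the near half (rad): 0 shut against its stop, grows to 1.5 as its free end swings towards the robot (clockwise seen from above); a stiff hinge that stays where it is left, moved by about 1.5 N at swing_push
- lever_knob (a point): centre of the steel ball, 18 mm across, on the end of the push-out lever behind the far half. The lever turns about an axis along the mould's y through x = 41, z = 74 mm of the mould frame; the ball is at y = 12 mm, 50 mm from that axis on the side away from the seam
- lever (a joint): angle of the push-out lever (rad): 0 fully raised (handle 0.47 rad above level, ball 97 mm above the bench), up to 1.0 lowered. It stays where it is left; about 2 N at the ball moves it. It drives the push-out rod 33 mm per rad: raised, the rod is back in the far half; lowered, its nose stands out over the seam, in the way of the near half
- pin_hole (a point): centre of the mouth of the pin hole, on the upper face of the top lug, 60 mm above the bench. Hole 10.5 mm across, straight down through three lugs (the middle one is the near half's), each 28 mm (mould x) by 32 mm (mould y); the bottom one ends 16 mm above the bench
- squeeze (a point): point on the seam 30 mm from the mould's origin towards the pin lugs and 42 mm above the bench: middle of the place where the closed halves, 40 mm thick along the mould's x, can be squeezed
- pin_grip (a point): centre of the knurled knob (22 mm across, 27 mm tall) of the steel lock pin, gripped here; 25.5 mm above the underside of its shoulder (18 mm across). Shank below the shoulder 8 mm across, 42 mm long, tapered end. z is the pin's axis, up. It starts upright in the wooden block, shoulder on the block's top
- pin_shoulder (a point): centre of the underside of the lock pin's shoulder; it comes down on the top lug when the pin is home
- pin_block: wooden block, 120 x 52 x 50 mm high, fixed on the bench, with two upright holes 35 mm either side of its centre along its x axis; one holds the lock pin, the other the punch; origin at the centre of its underside
- punch_grip (a point): middle of the slim plain steel punch, a rod 13 mm across that stands 62 mm above the block; not needed
- punch: the slim punch; origin on the block's top, not needed
- petri_dish: glass petri dish lying on the bench, 94 mm across, 18 mm high; origin at the centre of its underside; leave it alone
- timer: small flat lab timer, 66 x 60 x 18 mm, lying on the bench; origin at the centre of its underside; leave it alone
- amber_bottle: brown bottle with black cap, 68 mm across, 147 mm high; origin at the centre of its underside; leave it alone
- push_rod: the push-out rod, steel, with a polished round nose 14 mm across, 40 mm above the bench at y = 12 mm of the mould; the near half must not be shut against it. Origin at bench height at the mould's origin when drawn back; it slides along the mould's x

How it is judged:
By the outcome, as a careful person would: the job done as asked, in the order asked, and still so for the second after the job is handed in, while the arm keeps its last pose, push and grip.
It also fails if it takes over 72 s, if anything falls off the work surface, if the arm or the gripper's body presses on something with over 40 N, if the wrist force passes 120 N, or if a joint passes its speed limit or range.

## Working session

There is one attempt and no reset: what is moved stays moved. The work goes in short steps, Python scripts to look and compute and a tool call to move; the robot and the scene stay as the last step left them, time stands still between calls to the robot, and variables do not carry over. Pictures are saved under pics/ and viewed, at most 10 in all, crops included, and the job is handed in when it is done.

Besides the shell and the picture viewer there is one more tool, called as name(argument=value, ...) on one line, values as JSON. step_arm: Moves the arm, as the interface text tells. Its arguments: {"type":"object","properties":{"rows":{"type":"array"},"jaw":{"type":"number"}},"required":["rows"]}

```bash
mkdir -p pics; cat > h.py <<'E'
import numpy as np, cv2
from rig import ctrl
from scipy.spatial.transform import Rotation as Rn
def cam(n):
    i=ctrl.camera_info(n); f=192/np.tan(np.radians(i['vfov'])/2)
    if n=='wrist':
        s=ctrl.sense(); T=np.eye(4); T[:3,:3]=Rn.from_rotvec(s['orientation']).as_matrix(); T[:3,3]=s['ee_pos']
        W=T@np.array(i['T_tool_cam']); R=W[:3,:3]; c=W[:3,3]
    else:
        R=np.array(i['R']).T; c=-R@np.array(i['t'])
    return f,i['cx'],i['cy'],R,c
def plane(K,u,v,z):
    f,cx,cy,R,c=K; d=R@np.array([(u-cx)/f,(v-cy)/f,1]); return c+d*(z-c[2])/d[2]
def cloud(K,D):
    f,cx,cy,R,c=K; v,u=np.mgrid[:384,:512]
    P=np.stack([(u-cx)/f*D,(v-cy)/f*D,D],-1); P=P@R.T+c; P[D==0]=np.nan; return P
def proj(K,X):
    f,cx,cy,R,c=K; p=R.T@(np.array(X)-c); return p[0]/p[2]*f+cx,p[1]/p[2]*f+cy
E
python3 - <<'E'
from h import *
for n in ['scene','top']:
    K=cam(n); I,D=ctrl.capture(n); np.savez(f'{n}.npz',I=I,D=D)
    cv2.imwrite(f'pics/{n}.png',I); print(n,K, (D>0).mean())
s=ctrl.sense(); print(s)
E
```

```text
scene (np.float64(491.06086652868265), 255.2590225970769, 196.123947120815, array([[-0.88083865, -0.35582919,  0.31226408],
       [-0.47340347,  0.66694764, -0.57538682],
       [-0.00352436, -0.65464985, -0.75592404]]), array([168.67319058, 594.43055944, 964.60081001])) 0.9960683186848959
top (np.float64(385.7837048041573), 259.6339722764072, 190.69547577078959, array([[ 0.00461807, -0.98689041,  0.16132571],
       [-0.9997961 , -0.00138531,  0.02014546],
       [-0.01965787, -0.16138585, -0.98669558]]), array([ 383.19748504,  -88.27875167, 1100.51371812])) 0.995941162109375
{'time': 0.1, 'joint_pos': array([ 1.29280305,  0.68987574, -0.19450827,  1.56622675,  0.15730586,
        0.90250041, -0.21507392]), 'joint_velocities': array([ 3.38603371e-04, -1.94903359e-03, -6.87267792e-04, -1.00310575e-03,
        1.80416232e-03, -5.88504048e-05, -1.60625137e-03]), 'joint_efforts': array([-3.99293916e-03, -5.28506291e+01, -1.27179053e+00, -1.53838027e+01,
       -5.25807298e-02,  1.95800538e-03,  7.62805030e-05]), 'ee_pos': array([ 191.50787333, -594.34867542,  238.00868302]), 'orientation': array([-3.10191514e+00, -4.87685604e-01,  5.99033381e-04]), 'contact_force': array([-0.13828988,  0.28350441,  0.6911999 ]), 'ft_torque': array([-0.00827298, -0.0049113 , -0.06537704]), 'grasp_force': 0.0, 'grip_width': 1.0000536612111957}
```

View pics/scene.png

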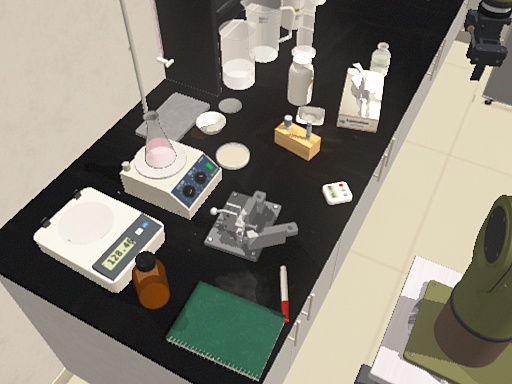

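View pics/top.png

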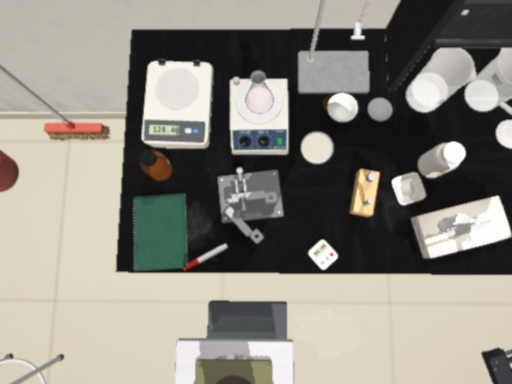

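The scene view shows the mould at about (245,225), its near half open with the lug at (290,230) and the lever ball at (214,211). The block is at (298,138). In the top view the mould is at (250,195), the ball at (240,171) and the block at (365,192), with the knob and punch at about (370,177) and (364,200).

```bash
python3 - <<'E'
from h import *
d=np.load('top.npz'); I=d['I']; 
a=cv2.resize(I[155:255,205:285],None,fx=6,fy=6,interpolation=cv2.INTER_CUBIC)
b=cv2.resize(I[160:225,345:385],None,fx=7.5,fy=7.5,interpolation=cv2.INTER_CUBIC)
c=np.zeros((600,800,3),np.uint8); c[:600,:480]=a; c[:488,490:790]=b; cv2.imwrite('pics/c1.png',c)
e=np.load('scene.npz')['I']
a=cv2.resize(e[185:265,200:300],None,fx=5,fy=5,interpolation=cv2.INTER_CUBIC)
b=cv2.resize(e[110:165,270:325],None,fx=5,fy=5,interpolation=cv2.INTER_CUBIC)
c=np.zeros((400,800,3),np.uint8); c[:,:500]=a; c[:275,510:785]=b; cv2.imwrite('pics/c2.png',c)
K=cam('top'); P=cloud(K,d['D'])
for n,bx in [('mould',(205,285,155,255)),('block',(345,385,160,225))]:
    Q=P[bx[2]:bx[3],bx[0]:bx[1]]; print(n); print(np.histogram(Q[...,2],np.arange(-10,130,5)))
E
```

```text
mould
(array([  29, 2257, 2411,  108, 1449,  659,   22,   24,   14,   17,  106,
         82,   35,   99,  393,  147,   10,   22,   61,   18,    0,    0,
          0,    0,    0,    0,    0]), array([-10,  -5,   0,   5,  10,  15,  20,  25,  30,  35,  40,  45,  50,
        55,  60,  65,  70,  75,  80,  85,  90,  95, 100, 105, 110, 115,
       120, 125]))
block
(array([ 22, 843, 723,  26,  16,  18,  21,  19,  21,  17,  36, 405, 297,
         4,   2,   8,   8,   6,   9,  45,  10,   4,   3,   8,  15,   1,
         0]), array([-10,  -5,   0,   5,  10,  15,  20,  25,  30,  35,  40,  45,  50,
        55,  60,  65,  70,  75,  80,  85,  90,  95, 100, 105, 110, 115,
       120, 125]))
```

View pics/c1.png

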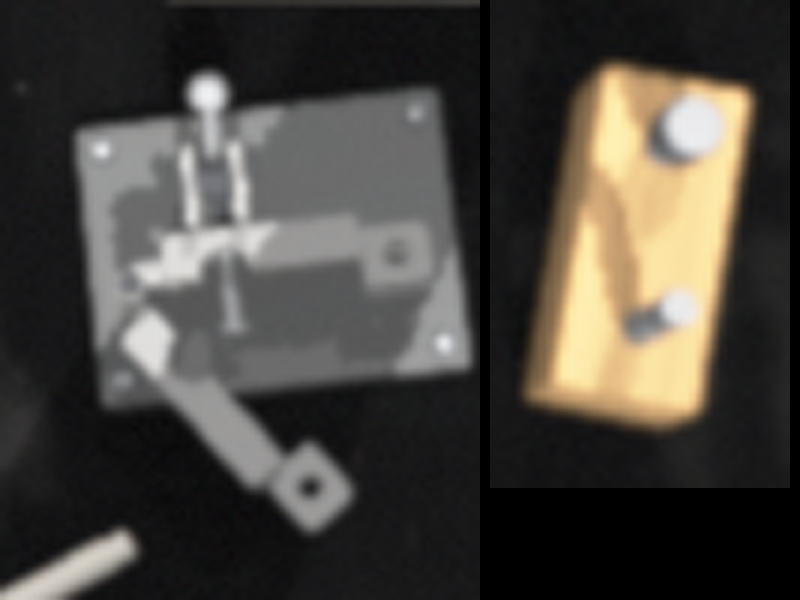

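View pics/c2.png

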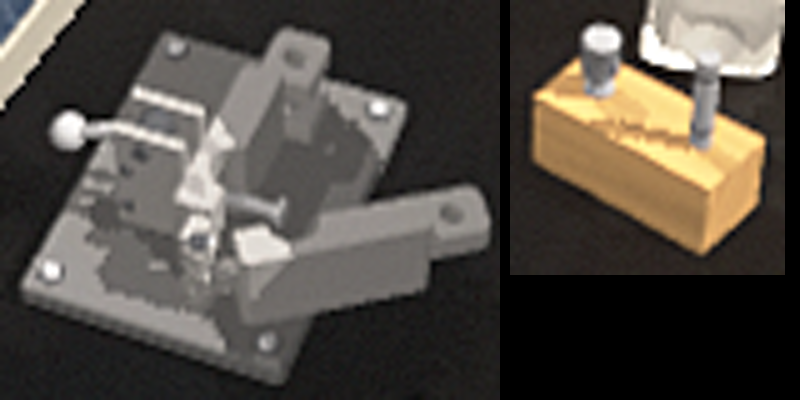

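The crops show the ball (208,92), the top-lug hole (398,254), the open near-half lug hole (310,487) and the rod nose out at (235,325). In the right panel the knob is at (690,128) and the punch at (680,308).

```bash
python3 - <<'E'
from h import *
K=cam('top'); P=cloud(K,np.load('top.npz')['D'])
t=lambda x,y:(205+(x+.5)/6-.5,155+(y+.5)/6-.5)
b=lambda x,y:(345+(x-490+.5)/7.5-.5,160+(y+.5)/7.5-.5)
np.set_printoptions(precision=1,suppress=True)
hole=plane(K,*t(398,254),60); print('hole',hole)
c=[plane(K,*t(*p),14) for p in [(105,408),(470,368),(437,90),(77,128)]]; print(c)
c=np.array(c); e=np.degrees(np.arctan2(*(c[0]-c[1])[[1,0]])-np.pi/2), np.degrees(np.arctan2(*(c[2]-c[1])[[1,0]])), np.degrees(np.arctan2(*(c[3]-c[0])[[1,0]])),np.degrees(np.arctan2(*(c[3]-c[2])[[1,0]])-np.pi/2); print('yaw',e)
u,v=t(208,92); print('ball cloud',P[int(v)-2:int(v)+4,int(u)-2:int(u)+4].reshape(-1,3)[:, :].round(0)[::3])
print('knob',plane(K,*b(690,128),89),'punch',plane(K,*b(680,306),112))
q=np.array([plane(K,*b(*p),50) for p in [(610,63),(754,97)]]);print('blocktop',q)
Q=P[200:250,205:270].reshape(-1,3); 
u,v=t(310,487); print('lug',P[int(v)-3:int(v)+5,int(u)-4:int(u)+5,2])
print('swing hole',plane(K,*t(310,487),48))
print(ctrl.camera_info('wrist'))
# scene cross-check
S=cam('scene'); s=lambda x,y:(200+(x+.5)/5-.5,185+(y+.5)/5-.5)
print('scene hole',plane(S,*s(296,58),60))
print('scene ball rays',[plane(S,*s(70,130),z) for z in(60,70,80)],[plane(K,*t(208,92),z) for z in(60,70,80)])
sb=lambda x,y:(270+(x-510+.5)/5-.5,110+(y+.5)/5-.5)
print('scene knob',plane(S,*sb(601,35),89))
E
```

```text
hole [536.2 -97.9  60. ]
[array([469.5,  39.5,  14. ]), array([ 488.8, -132.1,   14. ]), array([ 622.5, -117. ,   14. ]), array([603.8,  55.7,  14. ])]
yaw (np.float64(6.426013980877268), np.float64(6.458637501749954), np.float64(6.878995394408101), np.float64(6.178644948877274))
ball cloud [[633.   1.   0.]
 [620. -12.  58.]
 [618.  -4.  57.]
 [618. -12.  56.]
 [613.  -4.  62.]
 [614. -13.  60.]
 [612.  -4.  57.]
 [612. -12.  57.]
 [609.  -4.  56.]
 [610. -12.  54.]
 [607.  -4.  55.]
 [606. -12.  58.]]
knob [ 586.9 -364.1   89. ] punch [ 520.  -351.8  112. ]
blocktop [[ 619.2 -346.4   50. ]
 [ 606.4 -398.7   50. ]]
lug [[46.4 48.7 44.6 45.7 42.9 45.4 42.4 45.6 -1.1]
 [41.5 45.4 43.8 46.3 45.2 45.7 48.6 46.9 39.9]
 [44.3 44.  47.1 42.1 -0.5 37.6 49.1 45.8 45.5]
 [44.6 48.  42.   0.7 -2.  -1.3 43.3 42.4 43.6]
 [40.8 43.1 43.9 -0.4  1.9 -1.8 -0.9 45.6 44.3]
 [46.8 44.1 44.5  0.9  2.3  3.9 46.3 44.8 44.8]
 [46.1 45.8 43.6 43.2 44.3 50.3 47.7 48.  47.1]
 [-0.1 45.3 44.6 45.9 43.2 42.1 44.  44.2 41.9]]
swing hole [431.4 -58.2  48. ]
{'vfov': 69.09836666282462, 'cx': 257.11815766269973, 'cy': 190.78504525860737, 'T_tool_cam': array([[  -0. ,   -0.9,   -0.3,   83.7],
       [   1. ,   -0. ,   -0. ,   -0.5],
       [   0. ,   -0.3,    0.9, -146.4],
       [   0. ,    0. ,    0. ,    1. ]])}
scene hole [534.6 -98.   60. ]
scene ball rays [array([608.2,  -7.4,  60. ]), array([603.3,  -0.8,  70. ]), array([598.5,   5.9,  80. ])] [array([611.4, -10.5,  60. ]), array([609.2, -11.2,  70. ]), array([607., -12.,  80.])]
scene knob [ 588.2 -368.2   89. ]
```

```bash
cat >> h.py <<'E'
M0=np.array([528.5,-32.3]); MY=np.radians(6.45)
def mw(x,y,o=None,a=None):
    o=M0 if o is None else o; a=MY if a is None else a
    return np.array([o[0]+x*np.cos(a)-y*np.sin(a),o[1]+x*np.sin(a)+y*np.cos(a)])
def pose():
    s=ctrl.sense(); R=Rn.from_rotvec(s['orientation']).as_matrix(); return s,np.array(s['ee_pos']),np.degrees(np.arctan2(R[1,0],R[0,0]))
def need(x,y,z,yaw):
    "twist first, then total shift, units"
    s,p,a=pose(); d=np.array([x,y,z])-p; r=np.radians(yaw)
    print('t %.1f'%s['time'],'at',p.round(1),'yaw %.1f'%a,'twist %.2f'%((a-yaw)/6),'d: dx %.2f dy %.2f dz %.2f'%((d[0]*np.cos(r)+d[1]*np.sin(r))/50,(d[0]*np.sin(r)-d[1]*np.cos(r))/50,-d[2]/50))
E
python3 - <<'E'
from h import *
x,y=mw(84.5,12); print(x,y); need(x,y,140,6.45)
E
```

```text
611.117104069285 -10.883555028788342
t 0.1 at [ 191.5 -594.3  238. ] yaw 17.9 twist 1.90 d: dx 9.65 dy -10.65 dz 1.96
```

step_arm(rows=[{"twist": 0.95},{"twist": 0.95},{"dx": 0.53,"dy": -0.59},{"dx": 0.53,"dy": -0.59},{"dx": 0.53,"dy": -0.59},{"dx": 0.53,"dy": -0.59},{"dx": 0.53,"dy": -0.59},{"dx": 0.53,"dy": -0.59},{"dx": 0.53,"dy": -0.59},{"dx": 0.53,"dy": -0.59},{"dx": 0.53,"dy": -0.59},{"dx": 0.53,"dy": -0.59},{"dx": 0.53,"dy": -0.59},{"dx": 0.53,"dy": -0.59},{"dx": 0.53,"dy": -0.59},{"dx": 0.53,"dy": -0.59},{"dx": 0.53,"dy": -0.59},{"dx": 0.53,"dy": -0.59},{"dx": 0.53,"dy": -0.59},{}], jaw=50)

```text
validation failed for argument at $.ro...
```

```bash
python3 - <<'E'
from h import *
x,y=mw(84.5,12); need(x,y,140,6.45)
K=cam('wrist'); I,D=ctrl.capture('wrist'); np.savez('w1.npz',I=I,D=D,R=K[3],c=K[4]); cv2.imwrite('pics/w1.png',I)
for n,p in [('ball',(x,y,50)),('hole',(536.2,-97.9,60)),('orig',(*M0,64))]: print(n,proj(K,p))
E
```

```text
t 0.1 at [ 191.5 -594.3  238. ] yaw 17.9 twist 1.90 d: dx 9.65 dy -10.65 dz 1.96
ball (np.float64(-478.2991683235036), np.float64(-802.9780386654763))
hole (np.float64(-300.8879433384338), np.float64(-539.9178078874631))
orig (np.float64(-428.6749779779455), np.float64(-589.4862919460376))
```

View pics/w1.png

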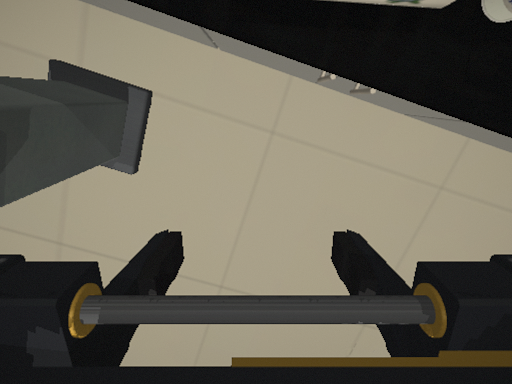

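The move was refused, so this picture is from the start pose: fingers at (175,245) and (340,245) and floor beyond. I'll send it again with every key filled in.

step_arm(rows=[{"dx": 0,"dy": 0,"dz": 0,"twist": 0.95},{"dx": 0,"dy": 0,"dz": 0,"twist": 0.95},{"dx": 0.53,"dy": -0.59,"dz": 0,"twist": 0},{"dx": 0.53,"dy": -0.59,"dz": 0,"twist": 0},{"dx": 0.53,"dy": -0.59,"dz": 0,"twist": 0},{"dx": 0.53,"dy": -0.59,"dz": 0,"twist": 0},{"dx": 0.53,"dy": -0.59,"dz": 0,"twist": 0},{"dx": 0.53,"dy": -0.59,"dz": 0,"twist": 0},{"dx": 0.53,"dy": -0.59,"dz": 0,"twist": 0},{"dx": 0.53,"dy": -0.59,"dz": 0,"twist": 0},{"dx": 0.53,"dy": -0.59,"dz": 0,"twist": 0},{"dx": 0.53,"dy": -0.59,"dz": 0,"twist": 0},{"dx": 0.53,"dy": -0.59,"dz": 0,"twist": 0},{"dx": 0.53,"dy": -0.59,"dz": 0,"twist": 0},{"dx": 0.53,"dy": -0.59,"dz": 0,"twist": 0},{"dx": 0.53,"dy": -0.59,"dz": 0,"twist": 0},{"dx": 0.53,"dy": -0.59,"dz": 0,"twist": 0},{"dx": 0.53,"dy": -0.59,"dz": 0,"twist": 0},{"dx": 0.53,"dy": -0.59,"dz": 0,"twist": 0},{"dx": 0,"dy": 0,"dz": 0,"twist": 0}], jaw=50)

```text
time: 2.15
ee_pos: [585.9, -38.2, 238.4]
orientation: [-3.131, -0.192, -0.005]
contact_force: [0.3, -0.0, -1.0]
grip_width: 0.562
grasp_force: 0.0
```

```bash
python3 - <<'E'
from h import *
x,y=mw(84.5,12); need(x,y,140,6.45)
K=cam('wrist'); I,D=ctrl.capture('wrist'); np.savez('w1.npz',I=I,D=D,R=K[3],c=K[4]); cv2.imwrite('pics/w2.png',I)
for n,p in [('ball',(x,y,50)),('hole',(536.2,-97.9,60)),('orig',(*M0,64))]: print(n,proj(K,p))
E
```

```text
t 2.1 at [585.9 -38.2 238.4] yaw 7.0 twist 0.09 d: dx 0.56 dy -0.49 dz 1.97
ball (np.float64(238.54185154834062), np.float64(146.64922464854635))
hole (np.float64(300.5291405191753), np.float64(215.2003036112567))
orig (np.float64(248.13412927448476), np.float64(216.10106967597295))
```

View pics/w2.png

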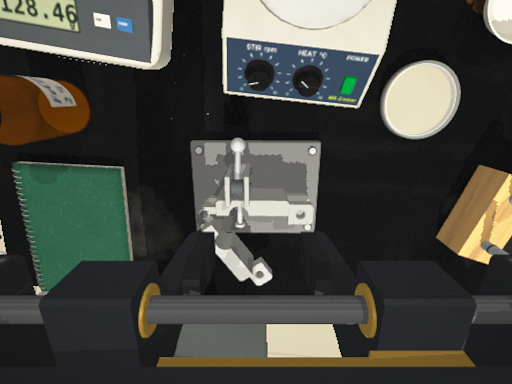

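The wrist view shows the ball at (238,146), the hole at (301,214), the rod nose at (240,222) and the near lug at (262,272). The first two match my predictions, so I only need to check clearance to the stirrer.

```bash
python3 - <<'E'
from h import *
for n in ['scene','top']:
    P=cloud(cam(n),np.load(n+'.npz')['D']).reshape(-1,3)
    for x in range(620,800,15):
        r=[]
        for y0,y1 in [(-120,-70),(-70,-20),(-20,30),(30,90)]:
            m=(P[:,0]>x)&(P[:,0]<x+15)&(P[:,1]>y0)&(P[:,1]<y1); r.append(round(float(np.nanpercentile(P[m,2],97))) if m.sum()>3 else None)
        print(n,x,r)
E
```

```text
scene 620 [11, 1, 3, 3]
scene 635 [3, 3, 3, 3]
scene 650 [3, 2, 3, 2]
scene 665 [73, 73, 58, 3]
scene 680 [81, 81, 74, 61]
scene 695 [78, 78, 78, 63]
scene 710 [86, 86, 86, 66]
scene 725 [95, 96, 87, 71]
scene 740 [98, 99, 90, 71]
scene 755 [135, 144, 97, 65]
scene 770 [203, 214, 97, 63]
scene 785 [232, 226, 97, 64]
top 620 [15, 4, 56, 3]
top 635 [3, 4, 3, 4]
top 650 [4, 4, 4, 4]
top 665 [72, 72, 54, 3]
top 680 [81, 82, 78, 59]
top 695 [78, 79, 77, 62]
top 710 [86, 87, 86, 64]
top 725 [97, 96, 88, 68]
top 740 [98, 100, 89, 64]
top 755 [129, 137, 97, 63]
top 770 [177, 193, 98, 63]
top 785 [231, 231, 98, 64]
```

step_arm(rows=[{"dx": 0.28,"dy": -0.25,"dz": 0,"twist": 0.09},{"dx": 0.28,"dy": -0.24,"dz": 0,"twist": 0},{"dx": 0,"dy": 0,"dz": 0.5,"twist": 0},{"dx": 0,"dy": 0,"dz": 0.5,"twist": 0},{"dx": 0,"dy": 0,"dz": 0.5,"twist": 0},{"dx": 0,"dy": 0,"dz": 0.5,"twist": 0},{"dx": 0,"dy": 0,"dz": 0.5,"twist": 0},{"dx": 0,"dy": 0,"dz": 0.5,"twist": 0},{"dx": 0,"dy": 0,"dz": 0.4,"twist": 0},{"dx": 0,"dy": 0,"dz": 0.3,"twist": 0},{"dx": 0,"dy": 0,"dz": 0.2,"twist": 0},{"dx": 0,"dy": 0,"dz": 0.2,"twist": 0},{"dx": 0,"dy": 0,"dz": 0,"twist": 0}], jaw=50)

```text
time: 3.5
ee_pos: [607.5, -18.7, 32.9]
orientation: [3.137, 0.162, -0.002]
contact_force: [-1.0, 0.6, 0.2]
grip_width: 0.565
grasp_force: 0.0
```

```bash
python3 - <<'E'
from h import *
x,y=mw(84.5,12); need(x,y,31,6.45)
E
```

```text
t 3.5 at [607.5 -18.7  32.9] yaw 5.9 twist -0.09 d: dx 0.09 dy -0.15 dz 0.04
```

step_arm(rows=[{"dx": 0.09,"dy": -0.15,"dz": 0.04,"twist": -0.09},{"dx": 0,"dy": 0,"dz": 0,"twist": 0},{"dx": 0,"dy": 0,"dz": 0,"twist": 0}], jaw=50)

```text
time: 3.8
ee_pos: [612.5, -9.7, 32.3]
orientation: [-3.136, -0.179, -0.002]
contact_force: [-0.4, -0.9, 0.2]
grip_width: 0.571
grasp_force: 0.0
```

step_arm(rows=[{"dx": 0,"dy": 0,"dz": 0,"twist": 0},{"dx": 0,"dy": 0,"dz": 0,"twist": 0},{"dx": 0,"dy": 0,"dz": 0,"twist": 0},{"dx": 0,"dy": 0,"dz": 0,"twist": 0},{"dx": 0,"dy": 0,"dz": 0,"twist": 0},{"dx": 0,"dy": 0,"dz": 0,"twist": 0}], jaw=8)

```text
time: 4.4
ee_pos: [611.8, -10.7, 31.8]
orientation: [3.136, 0.177, -0.0]
contact_force: [-0.9, -0.5, 2.3]
grip_width: 0.17
grasp_force: 29.3
```

step_arm(rows=[{"dx": 0.046,"dy": 0,"dz": -0.09,"twist": 0},{"dx": 0.038,"dy": 0,"dz": -0.092,"twist": 0},{"dx": 0.028,"dy": 0,"dz": -0.096,"twist": 0},{"dx": 0.018,"dy": 0,"dz": -0.098,"twist": 0},{"dx": 0.008,"dy": 0,"dz": -0.1,"twist": 0},{"dx": 0,"dy": 0,"dz": -0.1,"twist": 0},{"dx": -0.012,"dy": 0,"dz": -0.1,"twist": 0},{"dx": -0.022,"dy": 0,"dz": -0.096,"twist": 0},{"dx": -0.032,"dy": 0,"dz": -0.096,"twist": 0},{"dx": -0.04,"dy": 0,"dz": -0.09,"twist": 0},{"dx": -0.02,"dy": 0,"dz": -0.04,"twist": 0},{"dx": 0,"dy": 0,"dz": 0,"twist": 0},{"dx": 0,"dy": 0,"dz": 0,"twist": 0}], jaw=8)

```text
time: 5.7
ee_pos: [612.7, -10.5, 77.8]
orientation: [-3.136, -0.177, 0.0]
contact_force: [5.7, -2.8, -36.0]
grip_width: 0.169
grasp_force: 33.2
```

step_arm(rows=[{"dx": 0,"dy": 0,"dz": 0.04,"twist": 0},{"dx": 0,"dy": 0,"dz": 0.02,"twist": 0},{"dx": 0,"dy": 0,"dz": 0,"twist": 0}], jaw=8)

```text
time: 6.0
ee_pos: [612.8, -10.5, 77.5]
orientation: [3.136, 0.177, 0.001]
contact_force: [5.0, -2.0, -29.0]
grip_width: 0.175
grasp_force: 32.4
```

step_arm(rows=[{"dx": 0,"dy": 0,"dz": 0,"twist": 0},{"dx": 0,"dy": 0,"dz": 0,"twist": 0},{"dx": 0,"dy": 0,"dz": 0,"twist": 0},{"dx": 0,"dy": 0,"dz": -0.3,"twist": 0},{"dx": 0,"dy": 0,"dz": -0.5,"twist": 0},{"dx": 0,"dy": 0,"dz": -0.8,"twist": 0},{"dx": 0,"dy": 0,"dz": -0.8,"twist": 0},{"dx": 0,"dy": 0,"dz": -0.5,"twist": 0},{"dx": 0,"dy": 0,"dz": 0,"twist": 0}], jaw=50)

```text
time: 6.9
ee_pos: [615.6, -10.2, 229.8]
orientation: [3.136, 0.177, 0.018]
contact_force: [0.4, -0.7, 0.5]
grip_width: 0.569
grasp_force: 0.0
```

```bash
python3 - <<'E'
from h import *
S,I=cam('scene'),None
I,D=ctrl.capture('scene'); K,J=cam('wrist'),None; J,E=ctrl.capture('wrist')
np.savez('w3.npz',I=J,D=E)
x,y=mw(85.6,12); print('scene ball pred',proj(S,(x,y,97)),'wrist',proj(K,(x,y,97)))
c=np.zeros((384,800,3),np.uint8); c[:,:512]=J; c[:280,520:800]=cv2.resize(I[185:255,200:270],(280,280),interpolation=cv2.INTER_CUBIC); cv2.imwrite('pics/w3.png',c)
r=0.785
# swing geometry: hinge at mould (0,56); middle-lug hole 122 from hinge
h=mw(0,56); q=np.array([431.4,-58.2]); d=q-h; a=np.arctan2(*d[::-1])-(MY-np.pi/2); print('hinge',h,'dist',np.hypot(*d),'open angle',-a)
need(x,y,200,6.45)
E
```

```text
scene ball pred (np.float64(211.79544493878137), np.float64(198.92658291428094)) wrist (np.float64(258.14542287043446), np.float64(185.2292560948951))
hinge [522.20917752  23.34553488] dist 122.04909250316132 open angle 0.9516677792386528
t 7.0 at [612.7 -10.3 225.3] yaw 6.5 twist 0.00 d: dx -0.01 dy 0.01 dz 0.51
```

View pics/w3.png

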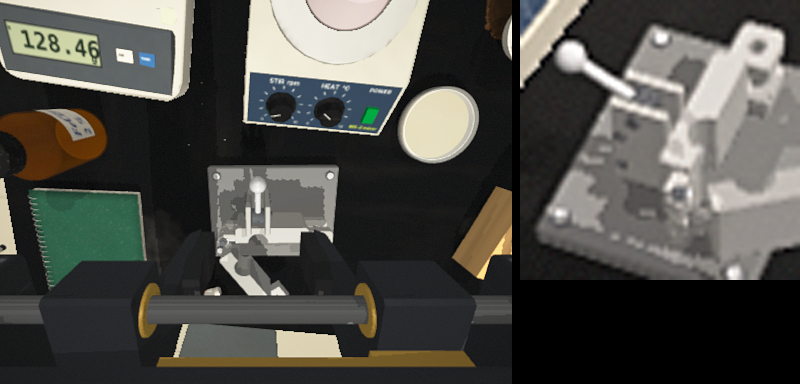

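The wrist view shows the raised ball at (258,186), as predicted, and the inset shows the rod no longer standing out over the seam. Next is closing the near half.

```bash
python3 - <<'E'
from h import *
th=.952; m=np.array([0,56])+90*np.array([-np.sin(th),-np.cos(th)])+49*np.array([-np.cos(th),np.sin(th)])
x,y=mw(*m); print(x,y); need(x,y,150,6.45-np.degrees(th)); print(ctrl.sense()['joint_pos'].round(2)); print(plane(cam('top'),227,245.5,8))
E
```

```text
422.4991657549555 -0.2958177498291832
t 7.0 at [612.7 -10.3 225.3] yaw 6.5 twist 9.10 d: dx -2.69 dy 2.70 dz 1.51
[-0.03  0.68 -0.05  1.63  0.05  0.83 -1.56]
[405.67423303  25.01211411   8.        ]
```

step_arm(rows=[{"dx": 0,"dy": 0,"dz": 0,"twist": 1},{"dx": 0,"dy": 0,"dz": 0,"twist": 1},{"dx": 0,"dy": 0,"dz": 0,"twist": 1},{"dx": 0,"dy": 0,"dz": 0,"twist": 1},{"dx": 0,"dy": 0,"dz": 0,"twist": 1},{"dx": 0,"dy": 0,"dz": 0,"twist": 1},{"dx": 0,"dy": 0,"dz": 0,"twist": 1},{"dx": 0,"dy": 0,"dz": 0,"twist": 1},{"dx": 0,"dy": 0,"dz": 0,"twist": 1},{"dx": -0.45,"dy": 0.45,"dz": 0.1,"twist": 0.1},{"dx": -0.45,"dy": 0.45,"dz": 0.2,"twist": 0},{"dx": -0.45,"dy": 0.45,"dz": 0.3,"twist": 0},{"dx": -0.45,"dy": 0.45,"dz": 0.3,"twist": 0},{"dx": -0.45,"dy": 0.45,"dz": 0.3,"twist": 0},{"dx": -0.44,"dy": 0.45,"dz": 0.3,"twist": 0},{"dx": 0,"dy": 0,"dz": 0,"twist": 0},{"dx": 0,"dy": 0,"dz": 0,"twist": 0}], jaw=0)

```text
time: 8.7
ee_pos: [421.2, -0.7, 148.0]
orientation: [2.868, -1.281, -0.003]
contact_force: [0.5, -0.5, -0.1]
grip_width: 0.003
grasp_force: 0.0
```

```bash
python3 - <<'E'
from h import *
need(422.5,-.3,25,6.45-54.55)
E
```

```text
t 8.7 at [421.2  -0.7 148. ] yaw -48.1 twist -0.00 d: dx 0.01 dy -0.03 dz 2.46
```

Now I descend, close the gap, and look at the contact force.

step_arm(rows=[{"dx": 0,"dy": 0,"dz": 0.5,"twist": 0},{"dx": 0,"dy": 0,"dz": 0.5,"twist": 0},{"dx": 0,"dy": 0,"dz": 0.5,"twist": 0},{"dx": 0,"dy": 0,"dz": 0.4,"twist": 0},{"dx": 0,"dy": 0,"dz": 0.3,"twist": 0},{"dx": 0,"dy": 0,"dz": 0.2,"twist": 0},{"dx": 0,"dy": 0,"dz": 0,"twist": 0},{"dx": 0.1,"dy": 0,"dz": 0,"twist": 0},{"dx": 0.1,"dy": 0,"dz": 0,"twist": 0},{"dx": 0.1,"dy": 0,"dz": 0,"twist": 0},{"dx": 0,"dy": 0,"dz": 0,"twist": 0}], jaw=0)

```text
time: 9.8
ee_pos: [439.6, -12.4, 44.3]
orientation: [2.863, -1.28, -0.019]
contact_force: [-0.2, -0.1, -0.3]
grip_width: 0.003
grasp_force: 0.0
```

step_arm(rows=[{"dx": 0.191,"dy": 0.051,"dz": 0,"twist": -1},{"dx": 0.191,"dy": 0.051,"dz": 0,"twist": -1},{"dx": 0.191,"dy": 0.051,"dz": 0,"twist": -1},{"dx": 0.191,"dy": 0.051,"dz": 0,"twist": -1}], jaw=0)

```text
time: 10.2
ee_pos: [461.1, -43.2, 43.9]
orientation: [3.072, -0.649, -0.026]
contact_force: [-0.8, 2.0, 0.8]
grip_width: 0.008
grasp_force: 0.9
```

```bash
python3 - <<'E'
from h import *
s,p,a=pose(); th=np.radians(6.45-a); h=mw(0,56); r=np.radians(a); d=p[:2]-h
print(p.round(1),a,'rel hinge in half frame',d[0]*np.cos(r)+d[1]*np.sin(r), -d[0]*np.sin(r)+d[1]*np.cos(r), s['contact_force'])
E
```

```text
[461.1 -43.2  43.9] -23.862202186049565 rel hinge in half frame -29.005400144471142 -85.5912509174107 [-0.84161804  1.95851433  0.83709072]
```

step_arm(rows=[{"dx": 0.191,"dy": 0.051,"dz": 0,"twist": -1},{"dx": 0.191,"dy": 0.051,"dz": 0,"twist": -1},{"dx": 0.191,"dy": 0.051,"dz": 0,"twist": -1},{"dx": 0.191,"dy": 0.051,"dz": 0,"twist": -1},{"dx": 0.191,"dy": 0.051,"dz": 0,"twist": -1},{"dx": 0,"dy": 0,"dz": 0,"twist": 0},{"dx": 0,"dy": 0,"dz": 0,"twist": 0}], jaw=0)

```text
time: 10.9
ee_pos: [501.4, -65.2, 42.9]
orientation: [-3.134, -0.161, 0.035]
contact_force: [-5.5, 0.7, 3.8]
grip_width: 0.007
grasp_force: 2.9
```

```bash
python3 - <<'E'
from h import *
s,p,a=pose(); h=mw(0,56); r=MY; d=p[:2]-h
print(p.round(1),a,'rel hinge in mould frame',d[0]*np.cos(r)+d[1]*np.sin(r), -d[0]*np.sin(r)+d[1]*np.cos(r), s['contact_force'])
E
```

```text
[501.4 -65.2  42.9] 5.878001405195768 rel hinge in mould frame -30.597849771352763 -85.67736319132398 [-5.53526604  0.74761374  3.77569497]
```

Nearly shut; I'll press a little further until the stop pushes back.

step_arm(rows=[{"dx": 0.03,"dy": 0,"dz": 0,"twist": -0.1},{"dx": 0.03,"dy": 0,"dz": 0,"twist": 0},{"dx": 0.03,"dy": 0,"dz": 0,"twist": 0},{"dx": 0.03,"dy": 0,"dz": 0,"twist": 0},{"dx": 0,"dy": 0,"dz": 0,"twist": 0},{"dx": 0,"dy": 0,"dz": 0,"twist": 0}], jaw=0)

```text
time: 11.5
ee_pos: [501.6, -65.3, 42.9]
orientation: [-3.132, -0.175, 0.051]
contact_force: [-14.2, -1.4, 12.7]
grip_width: 0.008
grasp_force: 7.6
```

step_arm(rows=[{"dx": -0.3,"dy": 0,"dz": 0,"twist": 0},{"dx": -0.3,"dy": 0,"dz": 0,"twist": 0},{"dx": 0,"dy": 0,"dz": -0.7,"twist": 1},{"dx": 0,"dy": 0,"dz": -0.7,"twist": 1},{"dx": 0,"dy": 0,"dz": -0.7,"twist": 1},{"dx": 0,"dy": 0,"dz": -0.7,"twist": 1},{"dx": 0,"dy": 0,"dz": -0.7,"twist": 1},{"dx": 0,"dy": 0,"dz": 0,"twist": 1},{"dx": 0,"dy": 0,"dz": 0,"twist": 1},{"dx": 0,"dy": 0,"dz": 0,"twist": 1},{"dx": 0,"dy": 0,"dz": 0,"twist": 1},{"dx": 0,"dy": 0,"dz": 0,"twist": 1},{"dx": 0,"dy": 0,"dz": 0,"twist": 1},{"dx": 0,"dy": 0,"dz": 0,"twist": 1},{"dx": 0,"dy": 0,"dz": 0,"twist": 1},{"dx": 0,"dy": 0,"dz": 0,"twist": 1},{"dx": 0,"dy": 0,"dz": 0,"twist": 1},{"dx": 0,"dy": 0,"dz": 0,"twist": 0}], jaw=50)

```text
time: 13.3
ee_pos: [483.8, -68.6, 218.3]
orientation: [2.335, -2.086, -0.018]
contact_force: [-0.2, 0.3, 0.4]
grip_width: 0.565
grasp_force: 0.0
```

```bash
python3 - <<'E'
from h import *
need(587.5,-366,200,6.45-90)
I,D=ctrl.capture('top'); np.savez('top2.npz',I=I,D=D)
P=cloud(cam('top'),D)
for y in (-75,-66,-60,-45,-35,-20,-5): # height profile over mould x
    r=[]
    for x in range(-40,30,5):
        u,v=proj(cam('top'),(*mw(x,y),60)); r.append(int(P[int(round(v)),int(round(u)),2]))
    print(y,r)
E
```

```text
t 13.3 at [483.8 -68.6 218.3] yaw -83.6 twist -0.00 d: dx 6.14 dy -1.39 dz 0.37
-75 [12, 13, 14, 16, 517, 540, 562, 580, 580, 596, 599, 597, 597, 595]
-66 [13, 383, 421, 523, 547, 569, 580, 583, 599, 605, 604, 602, 601, 601]
-60 [381, 420, 522, 547, 569, 578, 581, 599, 608, 604, 607, 605, 602, 600]
-45 [525, 542, 569, 575, 586, 603, 609, 611, 611, 609, 608, 609, 609, 607]
-35 [558, 571, 574, 591, 608, 612, 611, 611, 611, 611, 611, 610, 610, 603]
-20 [578, 588, 611, 613, 615, 613, 613, 615, 613, 614, 612, 610, 611, 612]
-5 [610, 612, 611, 613, 614, 616, 616, 616, 619, 620, 619, 620, 619, 620]
```

step_arm(rows=[{"dx": 0.61,"dy": -0.14,"dz": 0,"twist": 0},{"dx": 0.61,"dy": -0.14,"dz": 0,"twist": 0},{"dx": 0.61,"dy": -0.14,"dz": 0,"twist": 0},{"dx": 0.61,"dy": -0.14,"dz": 0,"twist": 0},{"dx": 0.61,"dy": -0.14,"dz": 0,"twist": 0},{"dx": 0.61,"dy": -0.14,"dz": 0,"twist": 0},{"dx": 0.61,"dy": -0.14,"dz": 0,"twist": 0},{"dx": 0.61,"dy": -0.14,"dz": 0,"twist": 0},{"dx": 0.61,"dy": -0.14,"dz": 0,"twist": 0},{"dx": 0.61,"dy": -0.14,"dz": 0,"twist": 0},{"dx": 0,"dy": 0,"dz": 0,"twist": 0},{"dx": 0,"dy": 0,"dz": 0,"twist": 0}], jaw=50)

```text
time: 14.55
ee_pos: [587.4, -364.1, 216.3]
orientation: [2.336, -2.087, -0.019]
contact_force: [0.1, 0.5, 0.1]
grip_width: 0.565
grasp_force: 0.0
```

```bash
python3 - <<'E'
from h import *
need(587.5,-366,57,6.45-90)
K=cam('wrist'); I,D=ctrl.capture('wrist')
J,_=ctrl.capture('top'); T=cam('top'); _,DD=ctrl.capture('top')
P=cloud(cam('scene'),np.load('scene.npz')['D']).reshape(-1,3)
for y in range(-560,-380,20): 
    m=(P[:,1]>y)&(P[:,1]<y+20)&(P[:,0]>480)&(P[:,0]<690); print(y,np.nanmax(P[m],0).round()[2])
print('pred knob',proj(K,(587.5,-366,89)))
for y in (-75,-66,-60,-45,-35,-20):
    P=cloud(T,DD); r=[]
    for x in range(-40,30,5):
        u,v=proj(T,(*mw(x,y),60)); r.append(int(P[int(round(v)),int(round(u)),2]))
    print(y,r)
c=np.zeros((384,800,3),np.uint8); c[:,:512]=I; c[:384,520:800]=cv2.resize(J[160:218,220:262],(280,384),interpolation=cv2.INTER_CUBIC); cv2.imwrite('pics/w4.png',c)
E
```

```text
t 14.6 at [ 587.4 -364.1  216.3] yaw -83.5 twist 0.00 d: dx 0.04 dy 0.00 dz 3.19
-560 151.0
-540 151.0
-520 113.0
-500 51.0
-480 15.0
-460 15.0
-440 4.0
-420 4.0
-400 53.0
pred knob (np.float64(256.37973711722424), np.float64(179.6022477213196))
-75 [736, 737, 738, 739, 741, 742, 742, 745, 745, 748, 747, 746, 746, 745]
-66 [737, 739, 740, 740, 741, 742, 744, 746, 746, 748, 747, 746, 744, 744]
-60 [740, 738, 739, 743, 744, 746, 745, 748, 747, 747, 744, 746, 742, 743]
-45 [741, 745, 745, 745, 746, 745, 745, 744, 744, 744, 743, 742, 741, 740]Traceback (most recent call last):
  File "<stdin>", line 12, in <module>
ValueError: cannot convert float NaN to integer
```

```bash
python3 - <<'E'
from h import *
K=cam('wrist'); I,D=ctrl.capture('wrist'); P=cloud(K,D)
g=cv2.cvtColor(I,cv2.COLOR_BGR2GRAY)
m=((P[...,2]>80)&(P[...,2]<96)&(np.hypot(P[...,0]-587,P[...,1]+366)<35)).astype(np.uint8)
n,l,st,ce=cv2.connectedComponentsWithStats(m); i=1+np.argmax(st[1:,4]); print(st[i],ce[i],plane(K,*ce[i],89)); print(np.nanmean(P[l==i],0))
cv2.imwrite('pics/w4.png',I)
E
```

```text
[245 165  22  22 385] [255.62077922 175.37662338] [ 589.60374268 -368.14629307   89.        ]
[ 589.57493216 -367.95044264   88.37639976]
```

View pics/w4.png

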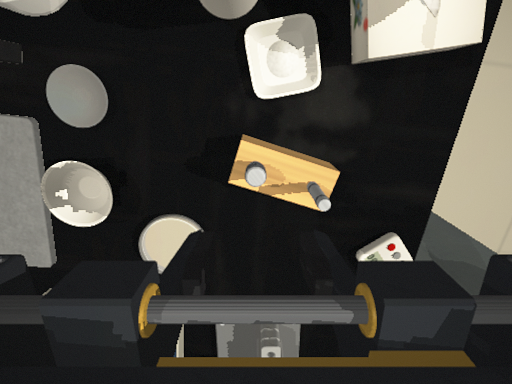

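The wrist view shows the knob at (256,175) and the punch at (320,198), with the path clear. The knob works out to about (589,-367).

step_arm(rows=[{"dx": 0.06,"dy": -0.02,"dz": 0.3,"twist": 0},{"dx": 0,"dy": 0,"dz": 0.5,"twist": 0},{"dx": 0,"dy": 0,"dz": 0.5,"twist": 0},{"dx": 0,"dy": 0,"dz": 0.5,"twist": 0},{"dx": 0,"dy": 0,"dz": 0.4,"twist": 0},{"dx": 0,"dy": 0,"dz": 0.3,"twist": 0},{"dx": 0,"dy": 0,"dz": 0.2,"twist": 0},{"dx": 0,"dy": 0,"dz": 0,"twist": 0},{"dx": 0,"dy": 0,"dz": 0,"twist": 0}], jaw=46)

```text
time: 15.65
ee_pos: [587.7, -366.9, 82.2]
orientation: [2.336, -2.086, -0.016]
contact_force: [-0.0, -0.6, 0.1]
grip_width: 0.521
grasp_force: 0.0
```

```bash
python3 - <<'E'
from h import *
need(588.8,-367,56.5,6.45-90); print(ctrl.sense()['contact_force'])
E
```

```text
t 15.7 at [ 587.7 -366.9   82.2] yaw -83.5 twist 0.00 d: dx 0.00 dy -0.02 dz 0.51
[-0.00098602 -0.61646781  0.07515089]
```

step_arm(rows=[{"dx": 0,"dy": -0.02,"dz": 0.15,"twist": 0},{"dx": 0,"dy": 0,"dz": 0.15,"twist": 0},{"dx": 0,"dy": 0,"dz": 0.1,"twist": 0},{"dx": 0,"dy": 0,"dz": 0.1,"twist": 0},{"dx": 0,"dy": 0,"dz": 0,"twist": 0},{"dx": 0,"dy": 0,"dz": 0,"twist": 0}], jaw=46)

```text
time: 16.25
ee_pos: [588.0, -366.5, 56.5]
orientation: [2.336, -2.087, -0.018]
contact_force: [0.2, -0.7, 0.2]
grip_width: 0.518
grasp_force: 0.0
```

step_arm(rows=[{"dx": 0,"dy": 0,"dz": 0,"twist": 0},{"dx": 0,"dy": 0,"dz": 0,"twist": 0},{"dx": 0,"dy": 0,"dz": 0,"twist": 0},{"dx": 0,"dy": 0,"dz": 0,"twist": 0},{"dx": 0,"dy": 0,"dz": 0,"twist": 0},{"dx": 0,"dy": 0,"dz": 0,"twist": 0}], jaw=10)

```text
time: 16.85
ee_pos: [588.2, -366.5, 56.9]
orientation: [2.336, -2.087, -0.017]
contact_force: [0.6, -0.8, 1.0]
grip_width: 0.233
grasp_force: 30.0
```

step_arm(rows=[{"dx": 0,"dy": 0,"dz": -0.1,"twist": 0},{"dx": 0,"dy": 0,"dz": -0.2,"twist": 0},{"dx": 0,"dy": 0,"dz": -0.3,"twist": 0},{"dx": 0,"dy": 0,"dz": -0.4,"twist": 0},{"dx": 0,"dy": 0,"dz": -0.4,"twist": 0},{"dx": 0,"dy": 0,"dz": -0.4,"twist": 0},{"dx": 0,"dy": 0,"dz": -0.2,"twist": 0},{"dx": 0,"dy": 0,"dz": 0,"twist": 0}], jaw=10)

```text
time: 17.65
ee_pos: [590.2, -367.4, 159.0]
orientation: [2.336, -2.087, -0.012]
contact_force: [0.4, -0.0, -0.3]
grip_width: 0.235
grasp_force: 30.0
```

```bash
python3 - <<'E'
from h import *
need(535.8,-97.9,130,6.45-90)
E
```

```text
t 17.6 at [ 590.2 -367.4  159. ] yaw -83.5 twist 0.00 d: dx -5.48 dy 0.47 dz 0.58
```

step_arm(rows=[{"dx": -0.3,"dy": 0.02,"dz": 0,"twist": 0},{"dx": -0.6,"dy": 0.05,"dz": 0,"twist": 0},{"dx": -0.6,"dy": 0.05,"dz": 0,"twist": 0},{"dx": -0.6,"dy": 0.05,"dz": 0,"twist": 0},{"dx": -0.6,"dy": 0.05,"dz": 0,"twist": 0},{"dx": -0.6,"dy": 0.05,"dz": 0,"twist": 0},{"dx": -0.6,"dy": 0.05,"dz": 0,"twist": 0},{"dx": -0.6,"dy": 0.05,"dz": 0,"twist": 0},{"dx": -0.6,"dy": 0.05,"dz": 0,"twist": 0},{"dx": -0.38,"dy": 0.05,"dz": 0,"twist": 0},{"dx": 0,"dy": 0,"dz": 0.2,"twist": 0},{"dx": 0,"dy": 0,"dz": 0,"twist": 0},{"dx": 0,"dy": 0,"dz": 0,"twist": 0}], jaw=10)

```text
time: 18.95
ee_pos: [535.0, -98.3, 147.2]
orientation: [2.333, -2.088, -0.017]
contact_force: [-0.7, -0.9, -0.2]
grip_width: 0.235
grasp_force: 30.0
```

```bash
python3 - <<'E'
from h import *
need(535.8,-97.9,115,6.45-90)
K=cam('wrist'); I,D=ctrl.capture('wrist'); J,_=ctrl.capture('scene'); S=cam('scene')
np.savez('w5.npz',I=I,D=D,J=J)
print('hole wrist',proj(K,(535.8,-97.9,60)),'scene',proj(S,(535.8,-97.9,60)))
s,p,a=pose(); print('tip wrist',proj(K,p-[0,0,48.5]),'tip scene',proj(S,p-[0,0,48.5]))
u,v=map(int,proj(K,(535.8,-97.9,60))); a1=cv2.resize(I[max(0,v-60):v+40,u-50:u+50],(500,500),interpolation=cv2.INTER_CUBIC); print('crop0',u-50,max(0,v-60))
c=np.zeros((500,800,3),np.uint8); c[:,:500]=cv2.resize(a1,(500,500)); c[:400,510:800]=cv2.resize(J[175:255,215:273],(290,400),interpolation=cv2.INTER_CUBIC); cv2.imwrite('pics/w5.png',c)
E
```

```text
t 18.9 at [535.  -98.3 147.2] yaw -83.6 twist -0.01 d: dx -0.01 dy -0.02 dz 0.64
hole wrist (np.float64(255.74239080514053), np.float64(195.0278922500161)) scene (np.float64(258.3611016309828), np.float64(196.04767735425452))
tip wrist (np.float64(256.98940595832664), np.float64(211.68926681429187)) tip scene (np.float64(258.6967829757779), np.float64(185.17735888554205))
crop0 205 135
```

View pics/w5.png

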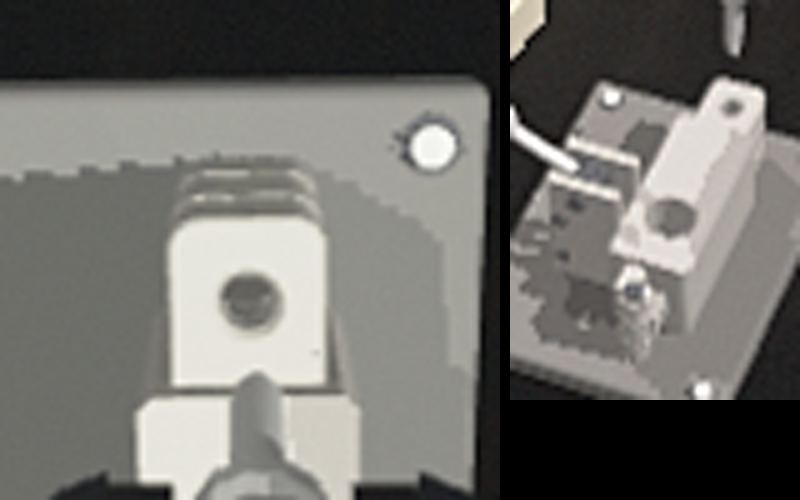

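The crop shows the mould shut with the lugs aligned. The hole is at (251,300) and the pin tip at (258,375), both as predicted to within about a pixel.

step_arm(rows=[{"dx": -0.01,"dy": -0.02,"dz": 0.2,"twist": 0},{"dx": 0,"dy": 0,"dz": 0.2,"twist": 0},{"dx": 0,"dy": 0,"dz": 0.15,"twist": 0},{"dx": 0,"dy": 0,"dz": 0.09,"twist": 0},{"dx": 0,"dy": 0,"dz": 0,"twist": 0},{"dx": 0,"dy": 0,"dz": 0,"twist": 0},{"dx": 0,"dy": 0,"dz": 0,"twist": 0}], jaw=10)

```text
time: 19.75
ee_pos: [535.8, -96.3, 115.9]
orientation: [2.336, -2.087, -0.017]
contact_force: [0.6, -0.4, -1.1]
grip_width: 0.237
grasp_force: 30.0
```

```bash
python3 - <<'E'
from h import *
need(535.8,-97.9,66.5,6.45-90); print(ctrl.sense()['contact_force'])
E
```

```text
t 19.8 at [535.8 -96.3 115.9] yaw -83.5 twist 0.00 d: dx 0.03 dy 0.00 dz 0.99
[ 0.55594992 -0.36991082 -1.13458303]
```

step_arm(rows=[{"dx": 0.02,"dy": 0,"dz": 0,"twist": 0},{"dx": 0,"dy": 0,"dz": 0,"twist": 0}], jaw=10)

```text
time: 19.95
ee_pos: [535.9, -97.4, 115.9]
orientation: [2.336, -2.087, -0.017]
contact_force: [0.1, -0.1, -1.4]
grip_width: 0.232
grasp_force: 30.0
```

```bash
python3 - <<'E'
from h import *
K=cam('wrist'); I,D=ctrl.capture('wrist'); J,_=ctrl.capture('scene'); S=cam('scene')
need(535.8,-97.9,66.5,6.45-90)
s,p,a=pose(); print('hole',proj(K,(535.8,-97.9,60)),'tip',proj(K,p-[0,0,48.5]),'scene hole',proj(S,(535.8,-97.9,60)),'tip',proj(S,p-[0,0,48.5]))
c=np.zeros((500,800,3),np.uint8); c[:,:500]=cv2.resize(I[145:245,205:305],(500,500),interpolation=cv2.INTER_CUBIC); c[:400,510:800]=cv2.resize(J[165:205,245:274],(290,400),interpolation=cv2.INTER_CUBIC); cv2.imwrite('pics/w6.png',c)
E
```

```text
t 20.1 at [535.8 -97.3 115.8] yaw -83.5 twist 0.00 d: dx 0.01 dy 0.00 dz 0.99
hole (np.float64(257.54906424310036), np.float64(207.43306561049835)) tip (np.float64(257.55517415763364), np.float64(211.832332751357)) scene hole (np.float64(258.3611016309828), np.float64(196.04767735425452)) tip (np.float64(258.23191035694407), np.float64(194.2599551000893))
```

View pics/w6.png

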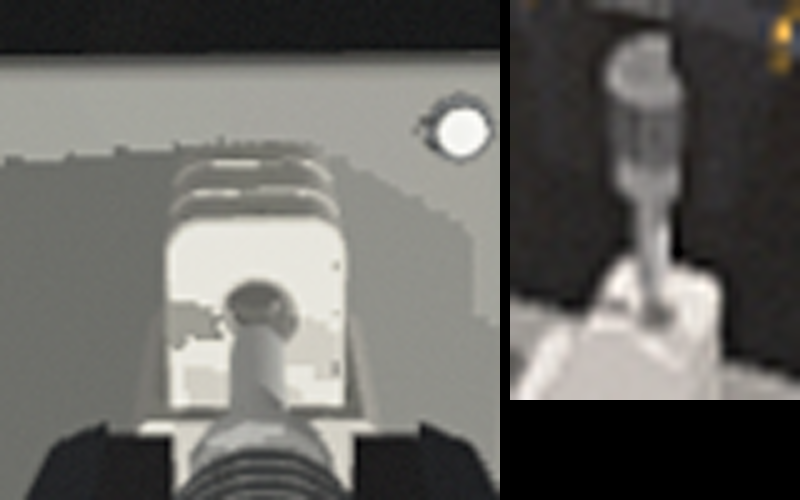

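The tip at crop (258,325) is centred over the hole at (262,310) to within about 0.5 mm. Inserting slowly now.

step_arm(rows=[{"dx": 0.01,"dy": 0.01,"dz": 0.06,"twist": 0},{"dx": 0,"dy": 0,"dz": 0.06,"twist": 0},{"dx": 0,"dy": 0,"dz": 0.06,"twist": 0},{"dx": 0,"dy": 0,"dz": 0.06,"twist": 0},{"dx": 0,"dy": 0,"dz": 0.06,"twist": 0},{"dx": 0,"dy": 0,"dz": 0,"twist": 0}], jaw=10)

```text
time: 20.65
ee_pos: [534.8, -97.6, 100.1]
orientation: [2.336, -2.086, -0.019]
contact_force: [-0.9, 0.3, -0.7]
grip_width: 0.233
grasp_force: 30.0
```

step_arm(rows=[{"dx": 0,"dy": 0,"dz": 0.08,"twist": 0},{"dx": 0,"dy": 0,"dz": 0.08,"twist": 0},{"dx": 0,"dy": 0,"dz": 0.08,"twist": 0},{"dx": 0,"dy": 0,"dz": 0.08,"twist": 0},{"dx": 0,"dy": 0,"dz": 0.08,"twist": 0},{"dx": 0,"dy": 0,"dz": 0.08,"twist": 0},{"dx": 0,"dy": 0,"dz": 0,"twist": 0}], jaw=10)

```text
time: 21.35
ee_pos: [534.8, -97.6, 76.1]
orientation: [2.336, -2.087, -0.018]
contact_force: [-0.3, 0.4, -1.5]
grip_width: 0.233
grasp_force: 30.0
```

step_arm(rows=[{"dx": 0,"dy": 0,"dz": 0.06,"twist": 0},{"dx": 0,"dy": 0,"dz": 0.06,"twist": 0},{"dx": 0,"dy": 0,"dz": 0.04,"twist": 0},{"dx": 0,"dy": 0,"dz": 0.04,"twist": 0},{"dx": 0,"dy": 0,"dz": 0,"twist": 0},{"dx": 0,"dy": 0,"dz": 0,"twist": 0}], jaw=10)

```text
time: 21.95
ee_pos: [534.8, -97.7, 66.8]
orientation: [2.336, -2.087, -0.017]
contact_force: [0.4, 1.3, 0.8]
grip_width: 0.233
grasp_force: 30.0
```

step_arm(rows=[{"dx": 0,"dy": 0,"dz": 0.02,"twist": 0},{"dx": 0,"dy": 0,"dz": 0.02,"twist": 0},{"dx": 0,"dy": 0,"dz": 0,"twist": 0},{"dx": 0,"dy": 0,"dz": 0,"twist": 0}], jaw=10)

```text
time: 22.35
ee_pos: [534.9, -97.8, 66.5]
orientation: [2.337, -2.088, -0.016]
contact_force: [-2.4, 2.5, 18.4]
grip_width: 0.237
grasp_force: 29.9
```

step_arm(rows=[{"dx": 0,"dy": 0,"dz": -0.04,"twist": 0},{"dx": 0,"dy": 0,"dz": 0,"twist": 0},{"dx": 0,"dy": 0,"dz": 0,"twist": 0},{"dx": 0,"dy": 0,"dz": 0,"twist": 0},{"dx": 0,"dy": 0,"dz": -0.2,"twist": 0},{"dx": 0,"dy": 0,"dz": -0.4,"twist": 0},{"dx": 0,"dy": 0,"dz": -0.4,"twist": 0},{"dx": 0,"dy": 0,"dz": 0,"twist": 0},{"dx": 0,"dy": 0,"dz": 0,"twist": 0}], jaw=70)

```text
time: 23.25
ee_pos: [535.4, -97.6, 116.9]
orientation: [2.337, -2.087, -0.017]
contact_force: [0.3, 0.4, 0.7]
grip_width: 0.794
grasp_force: 0.0
```

```bash
python3 - <<'E'
from h import *
x,y=mw(0,-37); print(x,y); need(x,y,100,6.45-90)
K=cam('wrist'); I,D=ctrl.capture('wrist'); P=cloud(K,D)
m=((np.hypot(P[...,0]-535.8,P[...,1]+97.9)<14)&(P[...,2]>70)&(P[...,2]<110)); print('knob',m.sum(),np.nanmedian(P[m],0),np.nanpercentile(P[m][:,2],[50,90,97]))
E
```

```text
532.6564362831768 -69.06579983386587
t 23.2 at [535.4 -97.6 116.9] yaw -83.5 twist 0.00 d: dx -0.57 dy -0.01 dz 0.34
knob 1133 [ 536.36319428 -102.66121518   98.5516565 ] [ 98.5516565   99.85039054 100.30423106]
```

The knob top reads about 99 mm, so the pin is home.

step_arm(rows=[{"dx": -0.19,"dy": 0,"dz": 0,"twist": 0},{"dx": -0.19,"dy": 0,"dz": 0,"twist": 0},{"dx": -0.19,"dy": -0.01,"dz": 0,"twist": 0},{"dx": 0,"dy": 0,"dz": 0.3,"twist": 0},{"dx": 0,"dy": 0,"dz": 0.3,"twist": 0},{"dx": 0,"dy": 0,"dz": 0.3,"twist": 0},{"dx": 0,"dy": 0,"dz": 0.2,"twist": 0},{"dx": 0,"dy": 0,"dz": 0.2,"twist": 0},{"dx": 0,"dy": 0,"dz": 0,"twist": 0},{"dx": 0,"dy": 0,"dz": 0,"twist": 0}], jaw=70)

```text
time: 24.3
ee_pos: [531.7, -69.4, 51.7]
orientation: [2.336, -2.087, -0.018]
contact_force: [-0.6, 0.0, -0.4]
grip_width: 0.793
grasp_force: 0.0
```

```bash
python3 - <<'E'
from h import *
x,y=mw(0,-37); need(x,y,38,6.45-90)
E
```

```text
t 24.3 at [531.7 -69.4  51.7] yaw -83.6 twist -0.00 d: dx -0.00 dy -0.02 dz 0.27
```

step_arm(rows=[{"dx": 0,"dy": -0.02,"dz": 0.1,"twist": 0},{"dx": 0,"dy": 0,"dz": 0.1,"twist": 0},{"dx": 0,"dy": 0,"dz": 0.06,"twist": 0},{"dx": 0,"dy": 0,"dz": 0,"twist": 0},{"dx": 0,"dy": 0,"dz": 0,"twist": 0}], jaw=70)

```text
time: 24.8
ee_pos: [532.4, -69.2, 38.6]
orientation: [2.336, -2.087, -0.018]
contact_force: [-0.3, -1.1, -0.6]
grip_width: 0.791
grasp_force: 0.0
```

step_arm(rows=[{"dx": 0,"dy": 0,"dz": 0,"twist": 0},{"dx": 0,"dy": 0,"dz": 0,"twist": 0},{"dx": 0,"dy": 0,"dz": 0,"twist": 0},{"dx": 0,"dy": 0,"dz": 0,"twist": 0},{"dx": 0,"dy": 0,"dz": 0,"twist": 0},{"dx": 0,"dy": 0,"dz": 0,"twist": 0},{"dx": 0,"dy": 0,"dz": 0,"twist": 0},{"dx": 0,"dy": 0,"dz": 0,"twist": 0},{"dx": 0,"dy": 0,"dz": 0,"twist": 0},{"dx": 0,"dy": 0,"dz": 0,"twist": 0}], jaw=10)

```text
time: 25.8
ee_pos: [533.0, -69.2, 38.7]
orientation: [2.337, -2.087, -0.016]
contact_force: [2.9, 0.3, -0.7]
grip_width: 0.45
grasp_force: 30.0
```

```bash
python3 - <<'E'
from h import *
x,y=mw(0,-37); need(x,y,38,6.45-90); s=ctrl.sense(); print(s['contact_force'],s['grip_width']*88,s['grasp_force'])
J,D=ctrl.capture('scene'); S=cam('scene'); b=mw(85.6,12); print('ball pred',proj(S,(*b,97)))
P=cloud(S,D); m=(np.hypot(P[...,0]-b[0],P[...,1]-b[1])<16)&(P[...,2]>60); print('ball cloud',m.sum(),P[m].mean(0),np.percentile(P[m][:,2],97))
E
```

```text
t 25.8 at [533.  -69.2  38.7] yaw -83.5 twist 0.00 d: dx -0.00 dy 0.01 dz 0.01
[ 2.8973315   0.33701886 -0.67961147] 39.57571297888515 29.95489829831058
ball pred (np.float64(211.79544493878137), np.float64(198.92658291428094))
ball cloud 71 [608.34899474 -12.33047651 105.19670657] 142.4931398333983
```

```bash
python3 -c "
from rig import ctrl; print(ctrl.hand_in())"
```

```text
the job is handed in; nothing more can be done
None
```

The job is handed in: the lever is raised, the near half is shut, and the pin is home in the lugs. The arm is still squeezing the halves at about 30 N per finger, about 17 mm above and 7 mm pinward of the marked squeeze point so the gripper body clears the knob and lever.

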